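# Seat a plaque carrier on its cone, groove and flat

### The arm

A 6-joint arm with a two-finger parallel gripper is mounted at the origin on the work surface. World frame = base frame: x ahead of the robot, y to its left, z up, the work surface at z = 0. Lengths are in mm, angles in rad, forces in N, time in s.
With the tool pointing down it reaches from about 350 to 975 mm from the base axis. Payload 7.1 kg.
Tool frame: the origin (TCP) lies on the front face of the gripper's body, between the roots of the fingers; the fingertips stand 80 mm ahead of it and the grasp point (between the pads) lies 61 mm ahead of it (env.tips_ahead is the distance from the TCP to the fingertips, in mm); z points along the fingers, y is the line along which they close (so a half turn about z gives the same grasp; the last joint's range is limited). The gripper opens to 88 mm and grips with 3 to 60 N. Pads are 20 mm wide; open, the fingers measure 115 mm over their backs; the gripper's body (75 mm by 178 mm) begins 61 mm behind the grasp point.
Start: joints at [-1.304, 0.423, 1.63, -0, 1.089, -0.019], TCP at [176.222, -599.626, 302.675] pointing down, gripper open.
Joint ranges: [-3, 3], [-0.9, 2.11], [0.09, 2.58], [-1.31, 4.45], [0.11, 2.69], [-2.54, 2.54]. Speed limits (rad/s): [2.39, 2.39, 3.01, 3.14, 3.14, 3.14].

### API

Orientations are given as a unit quaternion [x, y, z, w].
In Python, from station import env, set_gripper, viewer, workorder gives the robot as it stands. Calls block until the motion is done:
- env.reach(position, orientation): joint-space move of the TCP to a pose.
- env.move_l(position, rot=None, rate=150, f_stop=None): straight line of the TCP; rot=None keeps the orientation; rate is the mean speed in mm/s. With f_stop (N) it stops when the force on the tool has changed by that much, and returns True; else False.
- env.move_joints(angles): joint-space move.
- set_gripper(opening): finger opening in mm; the grip force is fixed at half the most; returns when the fingers have stopped.
- env.hold(seconds).
- env.ik(position, orientation): joint angles nearest the present ones, or None.
- env.read_state(): the state.
- viewer.camera(name): name is "scene" or "top" or "wrist"; returns the picture (420x560x3 uint8, blue, green, red); there is no depth.
- viewer.camera_params(name): a dict with "fx", "fy", "cx", "cy" (pixels), "pose" (4x4, takes a point from camera to world coordinates); the wrist camera has in their place "tool_from_camera" (4x4, takes a point from camera to tool coordinates, whose origin is the TCP and whose axes are the flange's). Camera axes: x right, y up, looking along -z (the intrinsics and any distortion apply to the point x, -y, -z); pixel columns grow to the right and rows downward; lengths in mm; the calibration is good to about 2 mm. A picture is of the moment at which its call begins: read the wrist's pose just before it. camera_params takes no time and is no camera call.
A pose or a line that the arm cannot do raises env.IKError and nothing moves.
- workorder.sign_off(): hands the job in; it is judged then, once.
The state is a dict: "time_s": time; "qpos": joint angles; "dq": joint speeds; "tau": joint torques, N m; "tool_pos": TCP position; "orientation": TCP orientation; "force": force on the tool from outside, world axes, zero at the start; "wrist_torque": the same for the moment, N m; "width": finger opening in mm; "grip_force": force on a finger pad.
Only numpy, scipy, OpenCV 4.12 (cv2) and the standard library are available. Lean on these libraries where they do the work, as an engineer would, in place of code of your own. Each camera call takes 0.05 s, during which the arm holds its last target. There are 200 camera calls.

### The job

Pick up the plaque carrier by its lifting bar and set it on the three steel seats on the granite slab: nose foot in the cone, left foot in the groove, right foot on the flat pad, all three feet fully home so that it sits level by itself. Set it down gently, do not drop it, and leave the batten, the tin and the spare plaque where they are.

Things in the scene. Friction and masses are not known exactly. Their poses are not given: they have to be found in the camera images.
- carrier: Loose plaque carrier, 0.45 to 0.8 kg, standing on three ball feet. Origin at foot-bottom level (z = 0), z up, x to the nose, y left. Aluminium plate, z 22 to 30 mm: wide part x -75..10, 124 mm across, with a bronze plaque (to z 36); nose x 5..80, 70 mm across. Mass centre within 15 mm of the bar's middle in x, y.
- bar (a point): Middle of the carrier's lifting bar, (0, 0, 72) mm in the carrier: the grip point, fingers closing along the carrier's y. Steel bar along x, 108 mm long, 14 mm wide (y), z 64 to 80 mm, on a post at each end (x = -48 and 48 mm, 12 mm thick, 14 mm wide); 28 mm free below the bar.
- nose_foot (a point): Centre of the nose ball foot, (58, 0, 9) mm in the carrier, radius 9 mm: belongs in the cone.
- left_foot (a point): Centre of the left ball foot, (-45, 45, 9) mm in the carrier, radius 9 mm: belongs in the groove.
- right_foot (a point): Centre of the right ball foot, (-45, -45, 9) mm in the carrier, radius 9 mm: belongs on the flat pad.
- stone: Fixed granite slab, 260 (x) by 220 (y) by 50 mm. Origin: centre of its underside, z up. A seat plate (180 x 125 x 6 mm, aluminium, three steel seats) is fixed on top at the slab's yaw, but off its centre by -11 to +11 mm in x and in y, different each time and in no pose given here: see it or feel for it.
- cone_nominal (a point): Where a ball centre stands, fully home in the cone, if the seat plate were central: (58, 0, 69.8) mm in the slab; the real one is off by the plate's offset. Cone: round 12-sided cup, 52 mm across, flat top at z = 70 mm in the slab; hole 21 mm wide at the top, walls 60 degrees steep, deeper than a foot goes.
- groove_nominal (a point): The same for the groove: (-45, 45, 69.8) mm in the slab, off by the same plate offset. Block 34 mm across, top at z = 70 mm; straight groove 34 mm long, pointing at the cone, open at both ends, 21 mm wide at the top, walls 60 degrees steep. A ball on top of the block or cup has its centre at z = 79 mm, 9 mm too high.
- flat_nominal (a point): The same for the flat pad: (-45, -45, 69.8) mm in the slab, off by the same plate offset. Steel disc of 32 mm, its top at z = 60.8 mm. A foot let go within about 2 mm of the middle of cone or groove slides home by the carrier's weight; further out it can hang on the rim.
- batten: Loose wooden batten lying beyond the slab, 220 (x) by 45 by 20 mm high; leave alone. Origin under its centre.
- tin: Loose closed tin standing on the bench, 72 mm across, 100 mm high; leave alone. Origin under its centre.
- blank: Loose spare bronze plaque lying flat, 120 (x) by 90 by 9 mm; leave alone. Origin under its centre.
There are look-alikes about, which are no part of the job. Leave any pink or turquoise look-alike of the carrier alone.

How it is judged (in metres and radians):
On the way:
1. the carrier is lifted clear of the bench (height (world z) of carrier above 0.03 m), for 0.2 s.
At the end, for the whole second after the job is handed in: The carrier stands by itself at rest, level within 0.03 rad, each ball centre 67 to 71.8 mm above the slab's underside (home is 69.8 mm) and within 18 mm in x and in y of its seat's nominal place on the slab (seat plate taken as centred) (z of nose_foot in the frame of stone between 0.067 and 0.0718 m and x of nose_foot in the frame of stone between 0.04 and 0.076 m and y of nose_foot in the frame of stone between -0.018 and 0.018 m and z of left_foot in the frame of stone between 0.067 and 0.0718 m and x of left_foot in the frame of stone between -0.063 and -0.027 m and y of left_foot in the frame of stone between 0.027 and 0.063 m and z of right_foot in the frame of stone between 0.067 and 0.0718 m and x of right_foot in the frame of stone between -0.063 and -0.027 m and y of right_foot in the frame of stone between -0.063 and -0.027 m and angle between carrier's own z axis and vertical below 0.03 rad and linear speed of carrier below 0.01 m/s and angular speed of carrier below 0.05 rad/s); the robot touches nothing.
It fails at once if the carrier is dropped or slammed onto the seats: faster than 0.35 m/s while its feet are within 30 mm above the slab and over it (linear speed of carrier above 0.35 m/s and z of carrier in the frame of stone below 0.08 m and horizontal distance between carrier and stone below 0.1 m).
It fails at once if the batten is shoved aside or knocked over (distance of batten from where it was at the start of the episode above 0.03 m or angle between batten's own z axis and vertical above 0.5 rad).
It fails at once if the tin is shoved aside or knocked over (distance of tin from where it was at the start of the episode above 0.03 m or angle between tin's own z axis and vertical above 0.5 rad).
It fails at once if the spare plaque is shoved aside or knocked over (distance of blank from where it was at the start of the episode above 0.03 m or angle between blank's own z axis and vertical above 0.5 rad).
It also fails if it takes over 64 s, if anything falls off the work surface, if the arm or the gripper's body presses on something with over 40 N, if the wrist force passes 120 N, or if a joint passes its speed limit or range.

## Working session

There is one attempt and no reset: what is moved stays moved. The work goes in short steps, each a Python script; the robot and the scene stay as the last script left them, time stands still between calls to the robot, and variables do not carry over. Pictures are saved under pics/ and viewed, at most 10 in all, crops included, and the job is handed in when it is done.

```bash
mkdir -p pics; ls; python3 - <<'E'
from station import env,viewer
import cv2,numpy as np
np.set_printoptions(precision=4,suppress=True)
for n in("scene","top","wrist"):
    im=viewer.camera(n); cv2.imwrite(f"pics/{n}0.png",im); print(n,viewer.camera_params(n))
a=cv2.imread("pics/scene0.png");b=cv2.imread("pics/top0.png")
s=env.read_state();print(s)
E
```

```text
pics
scene {'fx': 393.6720856381287, 'fy': 393.6720856381287, 'cx': 285.15761798984005, 'cy': 209.11104767384177, 'pose': array([[  -0.5   ,   -0.7009,    0.5087, 1226.9343],
       [   0.8659,   -0.4143,    0.2803,  406.3442],
       [   0.0143,    0.5806,    0.8141, 1219.3742],
       [   0.    ,    0.    ,    0.    ,    1.    ]])}
top {'fx': 546.561771166911, 'fy': 546.561771166911, 'cx': 279.88706892844783, 'cy': 210.15000607672707, 'pose': array([[   0.0672,    0.978 ,   -0.1975,  196.6636],
       [  -0.9977,    0.0657,   -0.0142,   -9.5319],
       [  -0.0009,    0.1981,    0.9802, 1820.48  ],
       [   0.    ,    0.    ,    0.    ,    1.    ]])}
wrist {'fx': 341.64971179666964, 'fy': 341.64971179666964, 'cx': 281.866032180669, 'cy': 213.9402154089566, 'tool_from_camera': array([[ -0.0011,   0.9593,   0.2823,  77.9555],
       [  1.    ,   0.0009,   0.0008,  -0.4287],
       [  0.0006,   0.2823,  -0.9593, -81.7331],
       [  0.    ,   0.    ,   0.    ,   1.    ]])}
{'time_s': 0.15, 'qpos': array([-1.304 ,  0.4237,  1.6305, -0.    ,  1.0886, -0.019 ]), 'dq': array([-0.001 , -0.0016, -0.0024, -0.0005,  0.0016,  0.0007]), 'tau': array([  0.0002, -54.4984, -27.392 ,   0.0644,   0.0204,  -0.0001]), 'tool_pos': array([ 176.1359, -599.3353,  302.0808]), 'orientation': array([ 0.9898,  0.1424, -0.0001, -0.0006]), 'force': array([-1.8365, -0.0465, -0.9324]), 'wrist_torque': array([ 0.0152,  0.0002, -0.0057]), 'grip_force': 0.0, 'width': 87.85044171023745}
```

View pics/top0.png

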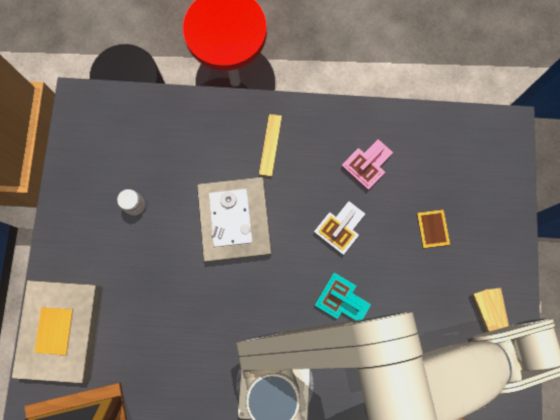

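View pics/scene0.png

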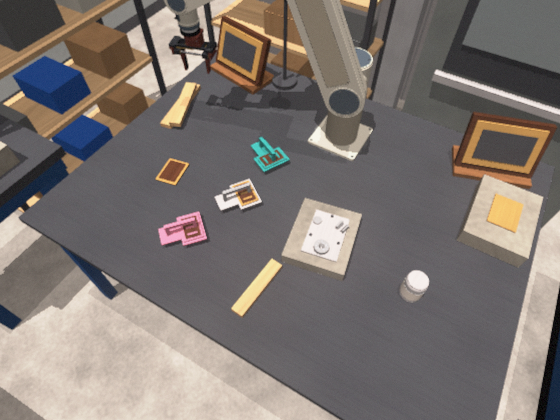

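Three candidates in the top view: pink at (367,165), bare aluminium with bronze plaque at (340,228), and turquoise at (342,297). The aluminium one fits, since the coloured ones are excluded. The slab is at (234,220) with the cone at (229,198), groove at (218,232) and flat at (245,230). I'll confirm in an enlarged crop and get coarse positions.

```bash
cat > h.py <<'E'
from station import env,set_gripper,viewer,workorder
import cv2,numpy as np
from scipy.spatial.transform import Rotation as R
np.set_printoptions(precision=3,suppress=True)
def down(a):   # tool z down, tool x along world yaw a
    return (R.from_euler('z',a)*R.from_euler('x',np.pi)).as_quat()
def T(s):
    M=np.eye(4);M[:3,:3]=R.from_quat(s['orientation']).as_matrix();M[:3,3]=s['tool_pos'];return M
def shot(n,f=None):
    s=env.read_state();im=viewer.camera(n);p=viewer.camera_params(n)
    P=p['pose'] if 'pose' in p else T(s)@p['tool_from_camera']
    if f:cv2.imwrite(f,im);np.save(f[:-4]+'.npy',P)
    return im,p,P
def cast(p,P,uv,z):
    uv=np.atleast_2d(np.array(uv,float))
    d=np.c_[(uv[:,0]-p['cx'])/p['fx'],-(uv[:,1]-p['cy'])/p['fy'],-np.ones(len(uv))]@P[:3,:3].T
    o=P[:3,3];return o+d*((z-o[2])/d[:,2])[:,None]
def proj(p,P,X):
    c=(np.atleast_2d(X)-P[:3,3])@P[:3,:3];return np.c_[p['cx']-p['fx']*c[:,0]/c[:,2],p['cy']+p['fy']*c[:,1]/c[:,2]]
E
python3 - <<'E'
from h import *
p=viewer.camera_params("top");P=p['pose']
for n,uv,z in(("bar",(346,222),72),("noseish",(355,210),30),("tail",(334,234),30),("cone",(229,199),70),("groove",(218,232),70),("flat",(245,230),61),("tin",(128,200),100),("blank",(433,229),9),("batten",(271,145),20)):
    print(n,cast(p,P,uv,z))
b=cv2.imread("pics/top0.png");
cv2.imwrite("pics/crop1.png",np.hstack([cv2.resize(b[185:265,300:380],(400,400),interpolation=2),cv2.resize(b[175:265,190:280],(400,400),interpolation=2)]))
E
```

```text
bar [[ 524.247 -201.146   72.   ]]
noseish [[ 574.84 -233.99   30.  ]]
tail [[ 489.101 -167.84    30.   ]]
cone [[575.496 184.954  70.   ]]
groove [[463.904 211.153  70.   ]]
flat [[477.756 125.034  61.   ]]
tin [[543.891 506.297 100.   ]]
blank [[ 531.774 -500.455    9.   ]]
batten [[785.849  62.491  20.   ]]
```

View pics/crop1.png

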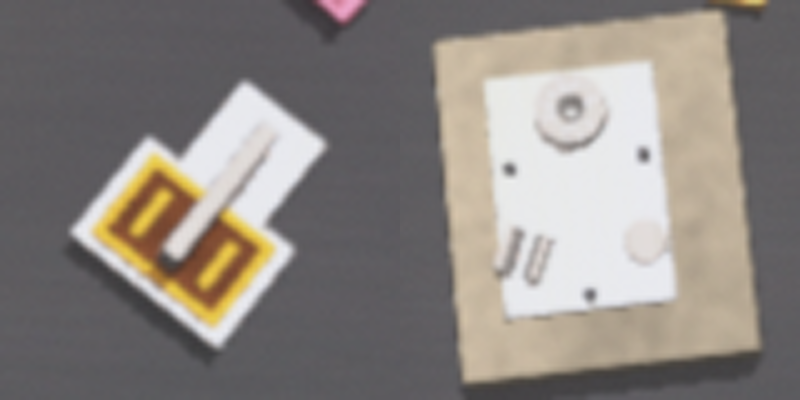

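The crop confirms it: bare plate with a bronze plaque and steel bar, no pink or turquoise. Coarse bar is (524,-201) with yaw about -0.65; cone-to-feet spacing comes out at 106 mm against 103 expected. Next is a close wrist view of the carrier, then of the slab from the same relative pose so calibration bias cancels.

```bash
python3 - <<'E'
from h import *
a=-.655+np.pi
env.reach([524,-201,260],down(a));env.hold(.4)
A,_,_=shot("wrist","pics/wc.png")
sl=np.array([528,174.]);b=.16+np.pi
env.reach([sl[0],sl[1],250],down(b));env.hold(.4)
B,_,_=shot("wrist","pics/ws.png")
s=env.read_state();print(s['time_s'],s['qpos'],s['tool_pos'])
cv2.imwrite("pics/v1.png",np.vstack([A[:,60:500],B[:,60:500]])[:, :] if 0 else cv2.resize(np.hstack([A,B]),(800,300),interpolation=cv2.INTER_AREA))
E
```

```text
4.3667 [ 0.296  0.391  1.824 -0.     0.926 -1.434] [528.109 173.693 250.012]
```

View pics/v1.png

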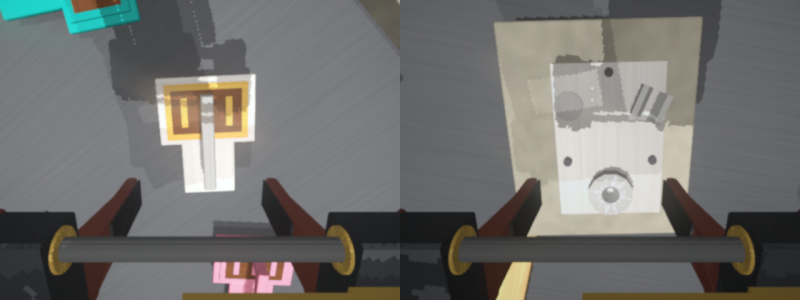

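```bash
python3 - <<'E'
import cv2,numpy as np
A=cv2.imread("pics/wc.png")[90:290,200:370];B=cv2.imread("pics/ws.png")[75:310,190:400]
cl=lambda i:cv2.cvtColor(cv2.createCLAHE(2,(4,4)).apply(cv2.cvtColor(i,6)),8)
A=cv2.resize(cl(A),None,fx=2.4,fy=2.4,interpolation=2);B=cv2.resize(cl(B),None,fx=1.85,fy=1.85,interpolation=2)
A=A[:435];C=np.zeros((480,800,3),np.uint8)
B=B[:480];C[:A.shape[0],:A.shape[1]]=A;w=min(B.shape[1],390);C[:B.shape[0],410:410+w]=B[:,:w];cv2.imwrite("pics/v2.png",C)
E
```

```text
(no output)
```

View pics/v2.png

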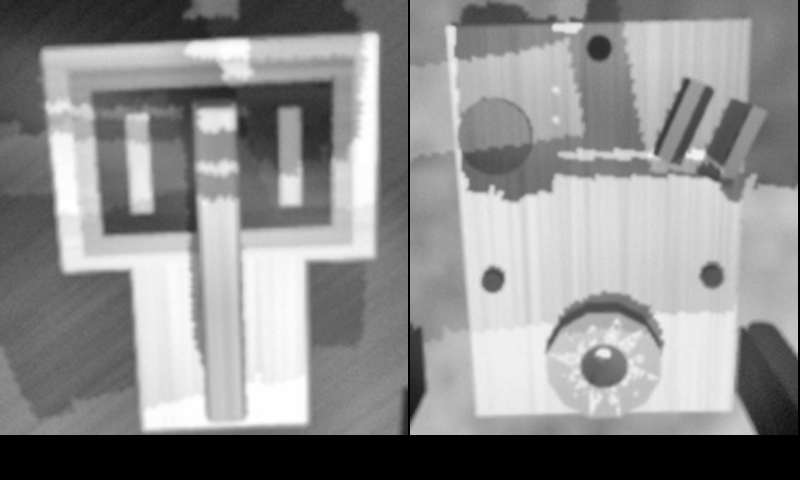

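Left panel: carrier seen from the tail side, bar top ends at full-image pixels about (290,134.6) and (293.7,265). Right panel: cone hole at about (294.9,272.8), flat disc at (235.4,148.5), groove at upper right, and all four seat plate corners visible. Now casting these and checking against known sizes.

```bash
python3 - <<'E'
from h import *
p=viewer.camera_params("wrist");P1=np.load("pics/wc.npy");P2=np.load("pics/ws.npy")
L=lambda u,v:(200+u/2.4-.3,90+v/2.4-.3)
Rr=lambda u,v:(190+(u-410)/1.85-.25,75+v/1.85-.25)
bar=cast(p,P1,[L(216,107),L(225,420)],80);d=bar[1]-bar[0]
print("bar",bar,"len",np.hypot(*d[:2]),"mid",bar.mean(0),"yaw",np.arctan2(d[1],d[0]))
pl=cast(p,P1,[L(45,48),L(378,33),L(375,258),L(64,271),L(143,431),L(308,424)],30)
print("plate",pl[:, :2],"w",[np.linalg.norm(pl[i]-pl[j]) for i,j in((0,1),(2,3),(4,5),(0,3),(1,2))])
n=pl[4:6].mean(0);t=pl[0:2].mean(0);d=n-t;print("plate len",np.linalg.norm(d),"yaw",np.arctan2(d[1],d[0]),"origin(x=2.5 mid)",(n+t)/2-2.5*d/np.linalg.norm(d))
# slab
q=cast(p,P2,[Rr(449,27),Rr(750,20),Rr(733,412),Rr(475,414)],56)
d=(q[2]+q[3]-q[0]-q[1])/2;y=np.arctan2(d[1],d[0]);print("seatplate ctr",q.mean(0),"len",np.linalg.norm(d),"yaw",y,"w",np.linalg.norm(q[0]-q[1]),np.linalg.norm(q[2]-q[3]))
c=cast(p,P2,Rr(604.5,366),70)[0];f=cast(p,P2,Rr(494.5,136),60.8)[0];d=f-c
y2=np.arctan2(d[1],d[0])-np.arctan2(-45,-103);print("cone",c,"flat",f,"dist",np.hypot(*d[:2]),"(112.4) yaw",(y2+np.pi)%(2*np.pi)-np.pi)
for yy in(y,y2):
  r=R.from_euler('z',yy);print("ctr from cone",c-r.apply([58,0,0]),"from flat",f-r.apply([-45,-45,0]))
  g=c+r.apply([-103,45,0]);w=R.from_euler('z',np.arctan2(-45,103)+yy).apply([0,10.5,0]);print("groove pred pix (v2 frame)",[(410+(u-190)*1.85,(v-75)*1.85) for u,v in proj(p,P2,[g,g+w,g-w])])
g=cv2.cvtColor(cv2.imread("pics/ws.png"),6)
for k in cv2.findContours((g[255:295,275:315]<g[255:295,275:315].max()*.55).astype(np.uint8),0,2)[0]:
  if cv2.contourArea(k)>150: print("hole",cv2.minEnclosingCircle(k)[0]+np.array([275,255]),cv2.contourArea(k),"mine",Rr(604.5,366))
E
```

```text
bar [[ 478.193 -157.847   80.   ]
 [ 564.605 -219.635   80.   ]] len 106.23003150076175 mid [ 521.399 -188.741   80.   ] yaw -0.6207479195490957
plate [[ 426.459 -195.256]
 [ 496.078  -96.427]
 [ 564.771 -144.309]
 [ 494.632 -243.899]
 [ 567.161 -262.277]
 [ 606.457 -206.083]] w [np.float64(120.88794736101455), np.float64(121.80968891404409), np.float64(68.57060967163606), np.float64(83.74733292522669), np.float64(83.73449954293325)]
plate len 153.5061259822297 yaw -0.6131867069670717 origin(x=2.5 mid) [ 521.994 -188.572   30.   ]
seatplate ctr [520.357 182.66   56.   ] len 179.43919669810109 yaw 0.17917376250701827 w 123.4605820712832 126.40499065440004
cone [577.016 193.008  70.   ] flat [483.505 130.235  60.8  ] dist 112.62644517606888 (112.4) yaw 0.17929129179143377
ctr from cone [519.945 182.671  70.   ] from flat [519.765 182.535  60.8  ]
groove pred pix (v2 frame) [(np.float64(711.6518964437671), np.float64(133.48412841201062)), (np.float64(734.7573181876819), np.float64(143.38113223326266)), (np.float64(688.3433253645928), np.float64(123.50010736295694))]
ctr from cone [519.946 182.665  70.   ] from flat [519.759 182.539  60.8  ]
groove pred pix (v2 frame) [(np.float64(711.6226984816176), np.float64(133.47162386070522)), (np.float64(734.7297120438525), np.float64(143.3659248211219)), (np.float64(688.312578405276), np.float64(123.49035376547658))]
```

Everything agrees: seats centre (519.9,182.6), yaw 0.179; carrier at about (521.8,-188.7), yaw -0.617. The top view was 8–10 mm off in y, so I'll cancel any wrist-camera bias by viewing the slab with opposite tool yaws. The same goes for the carrier on the way.

```bash
python3 - <<'E'
from h import *
ims=[]
p=viewer.camera_params("wrist")
for k,(x,y,z,a) in enumerate([(519.9,182.6,220,.179+np.pi),(519.9,182.6,220,.179),(521.8,-188.7,230,-.617),(521.8,-188.7,230,-.617+np.pi)]):
    env.reach([x,y,z],down(a));env.hold(.4);im,_,P=shot("wrist",f"pics/s{k}.png")
    if k<2:
        r=R.from_euler('z',.179);pts=[r.apply(v)+[x,y,0] for v in ([58,0,70],[-45,-45,60.8])];
    else: 
        r=R.from_euler('z',-.617);pts=[r.apply(v)+[x,y,0] for v in ([-54,0,80],[54,0,80])]
    q=proj(p,P,pts);c=q.mean(0).round();x0,y0=int(c[0])-115,max(0,int(c[1])-115)
    y0=min(y0,420-230);cr=im[y0:y0+230,x0:x0+230]
    cr=cv2.resize(cv2.cvtColor(cv2.createCLAHE(2,(4,4)).apply(cv2.cvtColor(cr,6)),8),(299,299),interpolation=2)
    print(k,"x0y0",x0,y0,"pred in view",(q-[x0,y0])*1.3+[(k%2)*300,(k//2)*300]);ims.append(cr)
pad=lambda i:cv2.copyMakeBorder(i,0,1,0,1,0)
cv2.imwrite("pics/v3.png",np.vstack([np.hstack([pad(ims[0]),pad(ims[1])]),np.hstack([pad(ims[2]),pad(ims[3])])]))
print(env.read_state()['time_s'])
E
```

```text
0 x0y0 134 114 pred in view [[191.606 238.024]
 [108.199  60.001]]
1 x0y0 197 96 pred in view [[411.512  63.017]
 [486.729 236.589]]
2 x0y0 169 107 pred in view [[148.876 542.523]
 [149.096 355.254]]
3 x0y0 166 107 pred in view [[449.257 356.015]
 [449.611 543.273]]
13.1167
```

View pics/v3.png

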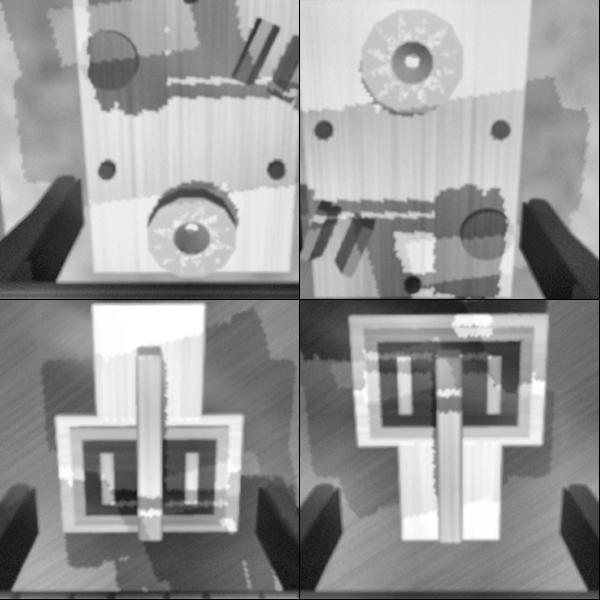

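Predicted points fall within about 1–2 view pixels (under 1 mm) of the hole, disc and bar ends in all four opposed views: cone (192,238)/(412,62), bar ends (149,355–541) and (450,354–543). No significant bias. Grasping.

```bash
python3 - <<'E'
from h import *
q=down(-.617+np.pi)
print(env.move_l([521.8,-188.7,133],q,rate=120,f_stop=10))
s=env.read_state();print(s['tool_pos'],s['force'])
set_gripper(0);env.hold(.2);s=env.read_state();print(s['width'],s['grip_force'],s['tool_pos'],s['force'])
if 10<s['width']<18:
    env.move_l([521.8,-188.7,153],q,rate=60);env.hold(.2)
    env.move_l([521.8,-188.7,300],q,rate=150);env.hold(.4)
    shot("wrist","pics/l.png");shot("scene","pics/lscene.png")
s=env.read_state();print(s['width'],s['tool_pos'],s['force'],s['wrist_torque'],s['time_s'])
A=cv2.imread("pics/l.png");B=cv2.imread("pics/lscene.png")[90:300,130:410]
if A is not None: cv2.imwrite("pics/v4.png",cv2.resize(np.hstack([A,cv2.resize(B,(560,420))]),(800,300)))
E
```

```text
False
[ 522.197 -188.879  133.524] [0.26  0.046 0.071]
14.034197627811682 30.00744491815567 [ 521.847 -188.775  132.96 ] [ 0.179 -1.593 -0.799]
13.383658416734932 [ 521.813 -188.683  299.88 ] [-0.572 -0.017 -6.044] [ 0.033 -0.249 -0.044] 17.7167
```

View pics/v4.png

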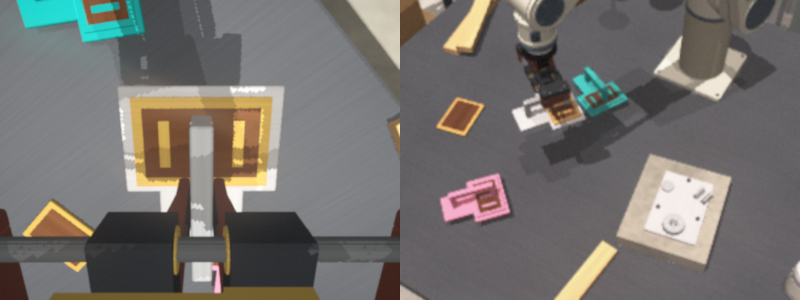

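The carrier is held and lifted (about 6 N); bar tail end at view (201,120), plate tail edge at view row about 87. I'll check grip offset and pitch against a level prediction.

```bash
python3 - <<'E'
from h import *
p=viewer.camera_params("wrist");C=p['tool_from_camera']
names=["bar tail L","bar tail R","plate tail1","plate tail2"]
def pts(dx,th):
    v=np.array([[-54,7,80],[-54,-7,80],[-75,62,30],[-75,-62,30]],float)-[0,0,72]
    v=R.from_euler('y',th).apply(v)
    return np.c_[-v[:,0]+dx,v[:,1],61-v[:,2]]
im=cv2.imread("pics/l.png")
for dx,th in((0,0),(2,0),(0,.03)): print(dx,th,proj(p,C,pts(dx,th)))
o=im[105:185,150:420].copy();
for u,v in proj(p,C,pts(0,0)): cv2.circle(o,(int(round(u-150)),int(round(v-105))),1,(0,0,255),-1)
cv2.imwrite("pics/v5.png",cv2.resize(o,None,fx=2.9,fy=2.9,interpolation=2))
E
```

```text
0 0 [[297.675 174.91 ]
 [262.466 174.948]
 [399.524 118.347]
 [161.432 118.615]]
2 0 [[297.735 169.901]
 [262.38  169.939]
 [399.893 114.346]
 [161.046 114.616]]
0 0.03 [[297.849 176.281]
 [262.253 176.319]
 [401.213 115.922]
 [159.698 116.195]]
```

View pics/v5.png

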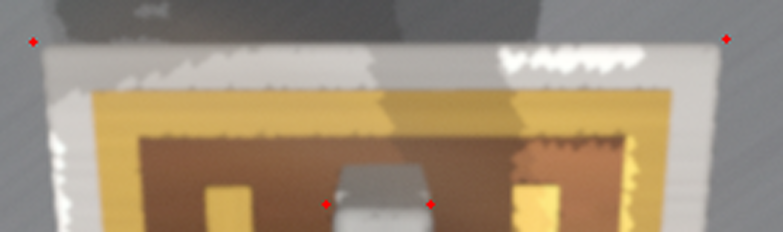

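Level within about 0.005 rad and x offset about 0.5 mm. Carrying it over, then lowering slowly with a force stop; home is TCP z = 193.8.

```bash
python3 - <<'E'
from h import *
q=down(.179+np.pi)
env.reach([519.7,182.55,300],q);env.hold(.2)
env.move_l([519.7,182.55,212],q,rate=80);env.hold(.4)
s=env.read_state();f0=s['force'];print(s['tool_pos'],f0,s['width'])
h=env.move_l([519.7,182.55,193.8],q,rate=15,f_stop=4);s=env.read_state()
print(h,s['tool_pos'],s['force']-f0,s['wrist_torque'],s['time_s'])
im,_,_=shot("scene","pics/p.png");w,_,_=shot("wrist","pics/pw.png")
E
```

```text
[519.748 182.588 212.163] [ 0.035 -0.241 -6.876] 13.915743472439344
True [519.035 182.09  193.843] [ 0.934 -1.569  6.41 ] [-0.178 -0.482 -0.007] 22.0333
```

Contact came at z = 193.84, which is home height, taking about the full weight. Releasing and backing off upward.

```bash
python3 - <<'E'
from h import *
q=down(.179+np.pi)
set_gripper(50);env.hold(.3)
s=env.read_state();print(s['tool_pos'],s['force'])
x,y,_=s['tool_pos'];env.move_l([x,y,290],q,rate=80);env.hold(.4)
w,p,P=shot("wrist","pics/d.png");sc,_,_=shot("scene","pics/ds.png")
v=np.array([[-54,0,80],[54,0,80],[-75,62,30],[-75,-62,30],[80,35,30],[80,-35,30]])+[0,0,60.8]
X=R.from_euler('z',.179).apply(v)+[519.9,182.6,0]
u=proj(p,P,X);print(u)
for a in u: cv2.circle(w,tuple(int(round(t)) for t in a),1,(0,0,255),-1)
cv2.imwrite("pics/v6.png",np.hstack([cv2.resize(w[90:300,180:390],(400,400),interpolation=2),cv2.resize(sc[180:290,270:380],(400,400),interpolation=2)]))
print(env.read_state()['time_s'])
E
```

```text
[518.309 181.996 193.098] [-0.149  0.385  0.509]
[[281.466 152.   ]
 [281.677 296.13 ]
 [359.778 118.342]
 [203.15  118.531]
 [319.795 293.475]
 [243.637 293.572]]
25.025
```

View pics/v6.png

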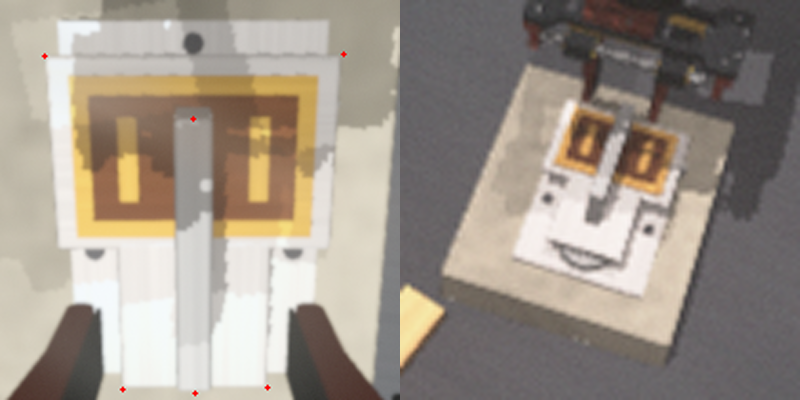

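The placed carrier matches the fully-home prediction within 1–2 px at both tail corners (45,56)/(343,55), at both bar ends, and symmetrically at the nose corners (a hung foot would tilt it about 0.09 rad). Handing in.

```bash
python3 -c "
from h import *
print(workorder.sign_off())"
```

```text
the job is handed in; nothing more can be done
None
```

The carrier is on the three seats, and the last wrist picture puts it within 1–2 pixels of the fully-home level pose; the job was handed in at about 25 s on the robot clock, no verdict was returned, and I never moved the gripper to the batten, tin or spare plaque.

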